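# Open the touch-latch tester cupboard

### The job

Open the little plywood cupboard with the teal door: press its shut door in gently with closed fingertips until the push-to-open catch lets go, back off so that the spring throws the door ajar, then reach behind its free edge and, with the outside of the fingers, swing it wide open to about a right angle and leave it there. Do not pinch the door, and do not move or lift the tins, tape, brush or bottle.

Things in the scene. Friction and masses are not known exactly. Their poses are not given: they have to be found in the camera images.
- cupboard_door (a joint): door angle (rad): about 0 latched shut, 10 mm proud of the cupboard's front; -0.046 pressed in to its stop (9 mm at the free edge); positive outwards; about 0.46 sprung ajar; 1.57 square to the front; stop 1.75. 3 to 5 N at door_press, pushed right in to the stop, trips the catch; the spring then drives the door ajar as the finger backs off. Past ajar it swings lightly and stays where left
- door_press (a point): good place to press, straight in: on the door's outer face, 155 mm from the hinge line, 40 mm from the free edge, 24 mm below the door's top. Moves with the door (about 70 mm outwards when it springs ajar, so back off over 120 mm). Its frame: x square through the door towards its inner side, y from the free edge to the hinge, z up
- door_edge_top (a point): top of the door's free upright edge, in the middle of its thickness; moves with the door. The door is a teal panel 193 mm wide, 162 mm high (top at 166 mm above the table) and 16 mm thick, with no handle
- door_hinge (a point): point on the door's upright hinge line at the height of the cupboard's top; the line lies in the plane of the door's inner face, 10 mm in front of the cupboard's front edges. Its frame is the cupboard's: -x points out of the front, y along the front from the free edge to the hinge, z up. A door at angle a runs from the hinge along -y*cos(a) - x*sin(a)
- cupboard: plywood bench-top cupboard, fixed to the table, 160 mm deep, 200 mm wide, 170 mm high; origin at the centre of its underside, -x out of its front (the door side), y along the front towards the hinge, z up. Its catch hook and a 10 mm white spring plunger, which sticks out up to 65 mm after release, lie below 75 mm: keep fingertips above 90 mm behind the door
- tin_red: round steel paint tin, red sleeve, 86 mm across, 100 mm tall, loose and upright; origin at the centre of its underside. A bystander: leave it alone
- tin_green: round steel paint tin, green sleeve, 86 mm across, 100 mm tall, loose and upright; origin at the centre of its underside. A bystander: leave it alone
- tin_violet: round steel paint tin, violet sleeve, 86 mm across, 100 mm tall, loose and upright; origin at the centre of its underside. A bystander: leave it alone
- tin_cream: round steel paint tin, cream sleeve, 72 mm across, 85 mm tall, loose and upright; origin at the centre of its underside. A bystander: leave it alone; it stands beside the cupboard, past the door's free edge
- tape: roll of masking tape lying flat towards the rear of the cupboard's top, 84 mm across, 24 mm high, loose; origin at the centre of its underside. A bystander: leave it alone
- brush: paint brush lying on the table, loose; origin under its middle. A bystander: leave it alone
- thinner: white bottle with red cap, 60 mm across, 150 mm tall, loose and upright; origin at the centre of its underside. A bystander: leave it alone

How it is judged (in metres and radians):
On the way, in this order (a step that is already met when the one before it is completed fails the run):
1. pressed in, the catch has let go and the door has sprung ajar (0.3 to 0.7 rad) with the robot off it (value of joint cupboard_door between 0.3 and 0.7 rad and contact force between each of the arm, the fingers and cupboard below 0.3 N), for 0.2 s.
2. the door has been swung to at least 1.3 rad (value of joint cupboard_door above 1.3 rad), for 0.1 s.
At the end, for the whole second after the job is handed in: the door stands open at least 1.3 rad (75 degrees) and at rest, and the tins, tape, brush and bottle are within 20 mm of where they stood (value of joint cupboard_door above 1.3 rad and velocity of joint cupboard_door between -0.05 and 0.05 rad/s and distance of each of tin_red, tin_green, tin_violet, tin_cream, tape, brush, thinner from where it was at the start of the episode below 0.02 m); the robot touches nothing.
It fails at once if the door is pinched or shoved hard (more than 38 N between fingers and door) (contact force between the fingers and cupboard above 38 N).
It fails at once if a tin, the tape, the brush or the bottle is moved or lifted by more than 20 mm (distance of any of tin_red, tin_green, tin_violet, tin_cream, tape, brush, thinner from where it was at the start of the episode above 0.02 m).
It also fails if it takes over 54 s, if anything falls off the work surface, if the arm or the gripper's body presses on something with over 40 N, if the wrist force passes 120 N, or if a joint passes its speed limit or range.

### The arm

A 6-joint arm with a two-finger parallel gripper is mounted at the origin on the work surface. World frame = base frame: x ahead of the robot, y to its left, z up, the work surface at z = 0. Lengths are in mm, angles in rad, forces in N, time in s.
With the tool pointing down it reaches from about 350 to 975 mm from the base axis. Payload 7.1 kg.
Tool frame: the origin (TCP) lies at the very end of the fingers, on their centre line; the grasp point (between the pads) lies 19 mm behind it; x points along the fingers, z is the direction in which the jaws open and shut, and the axes are right-handed (so a half turn about x gives the same grasp; the last joint's range is limited). The gripper opens to 88 mm and grips with 3 to 60 N. Pads are 20 mm wide; open, the fingers measure 115 mm over their backs; the gripper's body (75 mm by 178 mm) begins 61 mm behind the grasp point.
Start: joints at [-1.16, 0.423, 1.63, -0, 1.089, -0.019], TCP at [260.445, -568.131, 222.675] pointing down, gripper open.
Joint ranges: [-3, 3], [-0.9, 2.11], [0.09, 2.58], [-1.31, 4.45], [0.11, 2.69], [-2.54, 2.54]. Speed limits (rad/s): [2.39, 2.39, 3.01, 3.14, 3.14, 3.14].

### API

Orientations are given as a rotation vector (axis times angle).
In Python, from workcell import * gives the robot as it stands.
- The arm moves only by the shell command python3 -m crank 'ROWS'. ROWS is JSON, a list of rows, each a list of 3 entries, a list of its own where there are three numbers: the shift along the tool's x, y, z in cm, then the turn, a rotation vector about the tool's x, y, z in degrees, then the finger opening in cm, from 0 to 8.78. In form: [[[dx, dy, dz], [rx, ry, rz], claw], ...]. A call has 1 to 5 rows; each row shifts and turns the commanded pose from where the row before left it, along the tool's axes as they then stand; what a row does not reach is not made up. A row lasts 1/8 s, in which the tool goes at most 62.5 mm and 10.7 degrees, less where a joint would pass 70% of its speed; a pose out of reach is approached as far as the arm can. A call with a gripper value outside its range is refused whole. The fingers move at their own pace and stop on an object; the grip force is fixed at half the most. Time passes only in rows, so rows that do not move let the fingers close. It gives the time, the measured TCP pose, the force and the opening at its end, in the units of the state.
- get_obs(): the state, without advancing time (a new reading comes with each control period).
- get_image(name): name is "scene" or "top" or "wrist"; returns a dict with "pixels" (384x512x3 uint8, red, green, blue), "mtx" (3x3 intrinsics, pixels), "D" ([k1, k2, p1, p2, k3] as OpenCV has them; the pictures are not rectified), "view" (4x4, takes a point from world to camera coordinates). Camera axes: x right, y down, z forward; pixel columns grow to the right and rows downward; lengths in mm; the calibration is good to about 2 mm. A picture is of the moment at which its call begins. There is no depth.
- close_job(): hands the job in, once; it reports no verdict.
The state is a dict: "t": time; "qpos": joint angles; "qvel": joint speeds; "joint_torque": joint torques, N m; "ee_pos": TCP position; "orientation": TCP orientation; "ft_force": force on the tool from outside, world axes, zero at the start; "moment": the same for the moment, N m; "width": finger opening in mm.
Only numpy, scipy, OpenCV 4.12 (cv2) and the standard library are available. Lean on these libraries where they do the work, as an engineer would, in place of code of your own. Each camera call takes 0.05 s, during which the arm holds its last target.

## Working session

There is one attempt and no reset: what is moved stays moved. The work goes in short steps, Python scripts to look and compute and a shell command to move; the robot and the scene stay as the last step left them, time stands still between calls to the robot, and variables do not carry over. Pictures are saved under pics/ and viewed, and the job is handed in when it is done.

```bash
ls; mkdir -p pics; python3 - <<'E'
from workcell import *
import cv2,numpy as np
o=get_obs();print({k:np.round(v,3).tolist() for k,v in o.items()})
for n in ["scene","top"]:
    d=get_image(n);cv2.imwrite(f"pics/{n}0.png",d["pixels"][:,:,::-1]);print(n,np.round(d["mtx"],1).tolist(),np.round(d["D"],4),np.round(d["view"],3).tolist())
    np.savez(f"{n}0.npz",**d)
E
```

```text
pics
{'t': 0.0, 'qpos': [-1.16, 0.424, 1.631, -0.0, 1.089, -0.019], 'qvel': [0.0, 0.001, -0.0, 0.001, -0.0, 0.001], 'joint_torque': [-0.002, -54.463, -27.367, 0.064, 0.023, -0.0], 'ee_pos': [260.247, -567.628, 221.898], 'orientation': [0.888, 1.384, -0.887], 'ft_force': [0.146, 0.513, -0.107], 'moment': [-0.023, 0.024, -0.051], 'width': 87.603}
scene [[352.6, 0.0, 256.8], [0.0, 352.6, 193.9], [0.0, 0.0, 1.0]] [-0.0306  0.      0.      0.      0.    ] [[-0.638, 0.769, -0.022, 435.186], [0.499, 0.391, -0.773, -180.855], [-0.586, -0.505, -0.634, 1435.465], [0.0, 0.0, 0.0, 1.0]]
top [[349.7, 0.0, 254.6], [0.0, 349.7, 190.2], [0.0, 0.0, 1.0]] [0.0133 0.     0.     0.     0.    ] [[0.004, -1.0, 0.012, -94.135], [-0.989, -0.006, -0.149, 619.68], [0.149, -0.011, -0.989, 1010.0], [0.0, 0.0, 0.0, 1.0]]
```

View pics/scene0.png

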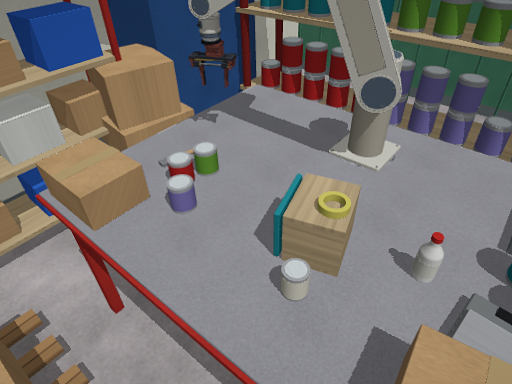

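View pics/top0.png

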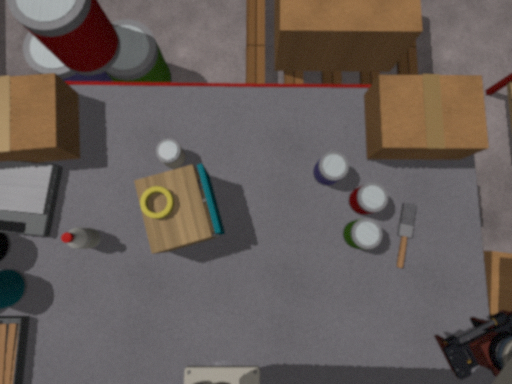

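The scene view shows the shut teal door at about (288,215) and the cream tin at (295,278). In the top view the cupboard is centred near (178,208). The door strip runs from its free edge at about (200,166) to the hinge at about (218,233), and the other tins stand to the right at x≈320–385.

```bash
cat > h.py <<'E'
import cv2,numpy as np
from scipy.spatial.transform import Rotation as R
def ray(d,uv):
    p=cv2.undistortPoints(np.array([[uv]],float),d["mtx"],d["D"])[0,0]
    V=d["view"];Rm=V[:3,:3];c=-Rm.T@V[:3,3];return c,Rm.T@np.array([p[0],p[1],1])
def onz(d,uv,z):
    c,r=ray(d,uv);return c+r*(z-c[2])/r[2]
def proj(d,P):
    V=d["view"];return cv2.projectPoints(np.array(P,float).reshape(-1,3),cv2.Rodrigues(V[:3,:3])[0],V[:3,3],d["mtx"],d["D"])[0].reshape(-1,2)
def teal(d):
    h=cv2.cvtColor(d["pixels"],cv2.COLOR_RGB2HSV);return cv2.inRange(h,(82,120,50),(100,255,255))
E
python3 - <<'E'
from h import *
d=dict(np.load("top0.npz"))
m=teal(d);m[:, :150]=0
n,l,s,c=cv2.connectedComponentsWithStats(m);print(s[1:])
k=1+np.argmax(s[1:,4]);cn=max(cv2.findContours((l==k).astype(np.uint8),0,1)[0],key=cv2.contourArea)
r=cv2.minAreaRect(cn);b=cv2.boxPoints(r);print(b)
for p in b: print("teal@166",onz(d,p,166).round(1))
h=cv2.cvtColor(d["pixels"],cv2.COLOR_RGB2HSV)
w=cv2.inRange(h,(8,50,60),(25,200,255));w[:140]=0;w[270:]=0;w[:,:100]=0;w[:,260:]=0
w=cv2.morphologyEx(w,cv2.MORPH_CLOSE,np.ones((25,25)))
cn=max(cv2.findContours(w,0,1)[0],key=cv2.contourArea)
b=cv2.boxPoints(cv2.minAreaRect(cn));print(b)
for p in b: print("wood@170",onz(d,p,170).round(1))
cv2.imwrite("pics/crop.png",cv2.resize(d["pixels"][130:270,110:250,::-1],None,fx=4,fy=4,interpolation=0))
E
```

```text
[[197 164  24  70 467]]
[[196.3077  164.46153]
 [203.16154 162.5923 ]
 [222.2     232.39998]
 [215.34615 234.26921]]
teal@166 [671.6  68.  166. ]
teal@166 [676.9  49.6 166. ]
teal@166 [489.5  -5.1 166. ]
teal@166 [484.5  12.7 166. ]
[[131.49794 178.86725]
 [194.60997 162.03738]
 [215.04152 238.65564]
 [151.92949 255.4855 ]]
wood@170 [630.2 238.4 170. ]
wood@170 [677.3  72.1 170. ]
wood@170 [473.1  12.9 170. ]
wood@170 [429.6 174.6 170. ]
```

View pics/crop.png

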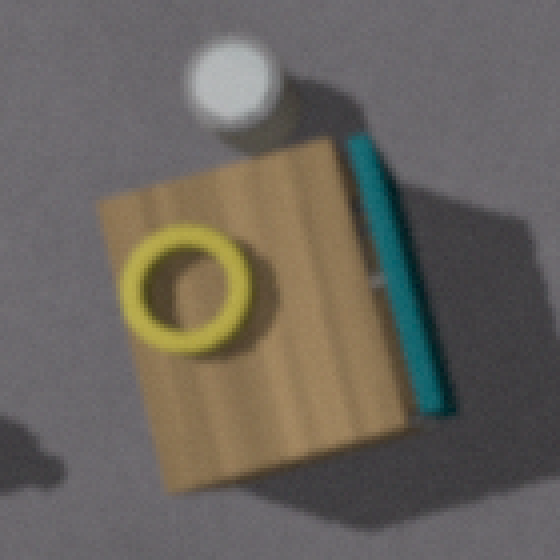

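```bash
python3 - <<'E'
from h import *
d=dict(np.load("top0.npz"));s=dict(np.load("scene0.npz"))
W=[onz(d,(110+u/4-.4,130+v/4-.4),170) for u,v in [(332,138),(408,428),(170,490),(98,202)]]
for w in W: print(w.round(1))
y=np.array([-.959,-.2835,0]);
for a,b in [(0,1),(3,2),(1,2),(0,3)]:
    e=W[b]-W[a];print(np.linalg.norm(e[:2]),np.degrees(np.arctan2(e[1],e[0])))
print(np.degrees(np.arctan2(-55.3,-187.1)))
# project candidate door corners into scene
P=[[671.6,68,166],[676.2,52.7,166],[489,-2.6,166],[484.5,12.7,166],[676.2,52.7,4],[489,-2.6,4]]
print(proj(s,P).round(1))
h=cv2.cvtColor(s["pixels"],cv2.COLOR_RGB2HSV)
im=s["pixels"][:,:,::-1].copy()
im=cv2.resize(im[150:310,240:400],None,fx=4,fy=4,interpolation=0)[:600]
for p in proj(s,P): cv2.circle(im,tuple(int(x) for x in ((p-[240,150])*4+2)),3,(0,0,255),1)
for p in proj(s,W): cv2.circle(im,tuple(int(x) for x in ((p-[240,150])*4+2)),3,(255,0,255),1)
cv2.imwrite("pics/crop2.png",im)
hh=cv2.cvtColor(d["pixels"],cv2.COLOR_RGB2HSV)
# tins: bright tops
for name,(u,v),z in [("cream",(168,151),85),("violet",(333,167),100),("red",(372,198),100),("green",(367,234),100),("brush",(404,235),5)]:
    print(name,onz(d,(u,v),z).round(0))
E
```

```text
[671.6  77.3 170. ]
[478.4  22.  170. ]
[438.2 174.6 170. ]
[626.9 231.3 170. ]
200.96999779207653 -164.01557108661032
197.0833222574497 -163.26586341500303
157.8219634884087 104.76396388876053
160.3658114109508 106.17808119723946
-163.5342244379697
[[278.3 214.4]
 [272.4 212.8]
 [296.3 171.5]
 [301.5 172.7]
 [272.1 254.6]
 [293.9 212. ]]
cream [730. 165.  85.]
violet [ 681. -318.  100.]
red [ 591. -427.  100.]
green [ 489. -408.  100.]
brush [ 489. -554.    5.]
```

View pics/crop2.png

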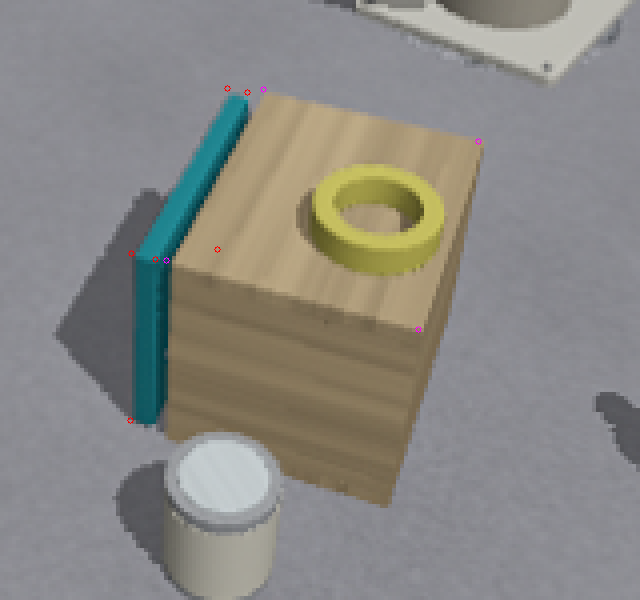

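The scene-view projection agrees with the top-view measurements to within about 1.3 px (3–4 mm). I'll work with the tool pointing down throughout, and next work out the tool axes and waypoints.

```bash
cat >> h.py <<'E'
yc=np.array([-.9595,-.2818,0]);xc=np.array([-.2818,.9595,0]);F=np.array([671,69,0.]);H=F+195*yc
def tool(o): return np.array(o["ee_pos"],float),R.from_rotvec(np.array(o["orientation"],float)).as_matrix()
def st(target=None):
    from workcell import get_obs
    o=get_obs();p,T=tool(o);print("t",round(o["t"],2),"p",p.round(1),"f",np.round(o["ft_force"],2),"w",round(float(o["width"]),1),"q",np.round(o["qpos"],2))
    print("toolx",T[:,0].round(3),"y",T[:,1].round(3),"z",T[:,2].round(3));print("door frame: f.xc",round(float(np.dot(o["ft_force"],xc)),2),"pos x,y(from hinge)",((p-H)@xc).round(1),(-(p-H)@yc).round(1))
    if target is not None: print("to target, tool cm",(T.T@(np.array(target)-p)/10).round(2))
    return p,T
E
python3 - <<'E'
from h import *
pp=H-155*yc-16*xc+[0,0,142];print("press",pp.round(1))
pre=pp-100*xc;pre[2]=222
p,T=st(pre)
# turn about tool x to bring tool z onto +-yc
a=T.T@yc;print("turn about x deg for z->yc", np.degrees(np.arctan2(-a[1],a[2])), "or -yc",np.degrees(np.arctan2(a[1],-a[2])))
t=np.array([a[0]]);
E
```

```text
press [637.1  42.4 142. ]
t 0.1 p [ 260.2 -567.7  222. ] f [ 0.62 -1.32  0.31] w 87.7 q [-1.16  0.42  1.63 -0.    1.09 -0.02]
toolx [-0.001  0.001 -1.   ] y [ 0.909  0.417 -0.   ] z [ 0.417 -0.909 -0.001]
door frame: f.xc -1.44 pos x,y(from hinge) -495.2 -378.5
to target, tool cm [ 4.000e-02  5.825e+01 -2.986e+01]
turn about x deg for z->yc 98.25883402203824 or -yc -81.74116597796177
```

```bash
python3 -m crank '[[[0,4.8,-2.5],[0,0,0],0],[[0,4.8,-2.5],[0,0,0],0],[[0,4.8,-2.5],[0,0,0],0],[[0,4.8,-2.5],[0,0,0],0],[[0,4.8,-2.5],[0,0,0],0]]'
python3 -m crank '[[[0,4.8,-2.5],[0,0,0],0],[[0,4.8,-2.5],[0,0,0],0],[[0,4.8,-2.5],[0,0,0],0],[[0,4.8,-2.5],[0,0,0],0],[[0,4.8,-2.5],[0,0,0],0]]'
python3 -m crank '[[[0,4.8,-2.5],[0,0,0],0],[[0,4.8,-2.5],[0,0,0],0],[[0,0,0],[-10.2,0,0],0],[[0,0,0],[-10.2,0,0],0],[[0,0,0],[-10.2,0,0],0]]'
python3 -m crank '[[[0,0,0],[-10.2,0,0],0],[[0,0,0],[-10.2,0,0],0],[[0,0,0],[-10.2,0,0],0],[[0,0,0],[-10.2,0,0],0],[[0,0,0],[-10.2,0,0],0]]'
python3 -m crank '[[[0,0,0],[0,0,0],0],[[0,0,0],[0,0,0],0]]'
python3 - <<'E'
from h import *
pp=H-155*yc-16*xc+[0,0,118]
st(pp-60*xc)
E
```

```text
t: 0.72
ee_pos: [427.3, -352.9, 222.5]
orientation: [0.887, 1.383, -0.887]
ft_force: [0.6, -0.5, 0.2]
width: 41.2
t: 1.35
ee_pos: [593.3, -139.2, 222.4]
orientation: [0.887, 1.383, -0.887]
ft_force: [0.2, -1.4, 0.0]
width: 0.5
t: 1.98
ee_pos: [658.8, -55.0, 222.1]
orientation: [0.47, 1.52, -0.471]
ft_force: [-0.4, -0.9, 1.0]
width: 0.6
t: 2.6
ee_pos: [658.7, -55.4, 222.1]
orientation: [-0.227, 1.56, 0.227]
ft_force: [-0.6, -0.4, -0.3]
width: 0.4
t: 2.85
ee_pos: [658.9, -55.4, 222.4]
orientation: [-0.219, 1.56, 0.22]
ft_force: [0.1, 0.3, -0.5]
width: 0.1
t 2.85 p [658.9 -55.4 222.4] f [ 0.07  0.27 -0.52] w 0.1 q [-0.1   0.48  1.54  0.    1.12 -0.38]
toolx [-0.  0. -1.] y [-0.276  0.961  0.   ] z [ 0.961  0.276 -0.   ]
door frame: f.xc 0.24 pos x,y(from hinge) -116.0 148.4
to target, tool cm [10.44  4.    0.64]
```

```bash
python3 -m crank '[[[5.2,0,0.3],[0,0,0],0],[[5.2,0,0.3],[0,0,0],0],[[0,3.5,0],[0,0,0],0],[[0,3.5,0],[0,0,0],0],[[0,0,0],[0,0,0],0]]'
python3 - <<'E'
from h import *
from workcell import get_image
st()
for n in ["scene","top"]:
    d=get_image(n);np.savez(n+"1.npz",**d)
    c=d["pixels"][150:300,220:420] if n=="scene" else d["pixels"][120:270,110:310]
    cv2.imwrite(f"pics/{n}1.png",cv2.resize(c[:,:,::-1],None,fx=4,fy=4,interpolation=0))
E
```

```text
t: 3.48
ee_pos: [644.5, 15.4, 118.3]
orientation: [-0.222, 1.56, 0.223]
ft_force: [0.5, -0.2, 0.0]
width: 0.6
t 3.48 p [644.5  15.4 118.3] f [ 0.52 -0.17  0.03] w 0.6 q [ 0.01  0.58  1.65  0.    0.92 -0.28]
toolx [-0.001  0.    -1.   ] y [-0.28   0.96   0.001] z [ 0.96   0.28  -0.001]
door frame: f.xc -0.3 pos x,y(from hinge) -44.0 154.5
```

View pics/scene1.png

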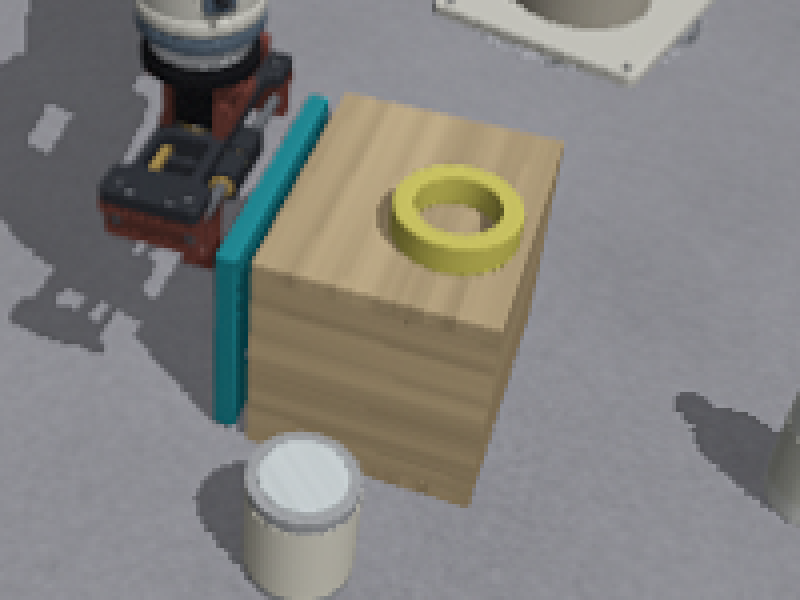

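View pics/top1.png

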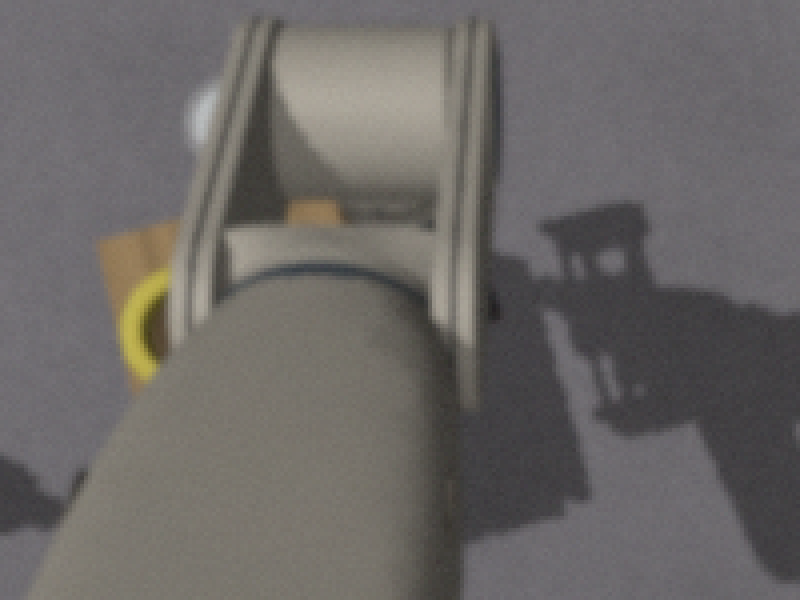

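The scene view shows the closed gripper beside the door's outer face, around (215,250) in the 4x crop, with a clear gap. In the top view the arm hides the door. I'll advance and watch the force.

```bash
python3 -m crank '[[[0,1.2,0],[0,0,0],0],[[0,0.2,0],[0,0,0],0],[[0,0,0],[0,0,0],0]]'
python3 -m crank '[[[0,0.2,0],[0,0,0],0],[[0,0,0],[0,0,0],0]]'
python3 -m crank '[[[0,0.2,0],[0,0,0],0],[[0,0,0],[0,0,0],0]]'
```

```text
t: 3.95
ee_pos: [641.4, 26.8, 118.8]
orientation: [-0.222, 1.559, 0.222]
ft_force: [-0.1, -0.0, 0.2]
width: 0.4
t: 4.2
ee_pos: [640.8, 28.8, 118.7]
orientation: [-0.222, 1.559, 0.222]
ft_force: [-0.4, 0.8, -0.1]
width: 0.7
t: 4.45
ee_pos: [640.4, 30.6, 118.7]
orientation: [-0.223, 1.559, 0.222]
ft_force: [1.1, -2.3, -1.1]
width: 0.6
```

```bash
for i in 1; do python3 -m crank '[[[0,0.2,0],[0,0,0],0],[[0,0,0],[0,0,0],0]]'
python3 -m crank '[[[0,0.2,0],[0,0,0],0],[[0,0,0],[0,0,0],0]]'
python3 -m crank '[[[0,0.1,0],[0,0,0],0],[[0,0,0],[0,0,0],0]]'; done | grep -v orient; python3 -c "
from h import *;st()"
```

```text
t: 4.7
ee_pos: [640.0, 32.7, 118.7]
ft_force: [3.1, -3.2, -1.4]
width: 0.5
t: 4.95
ee_pos: [639.3, 34.8, 118.8]
ft_force: [1.9, -3.0, -0.0]
width: 0.5
t: 5.2
ee_pos: [639.0, 35.7, 118.8]
ft_force: [3.4, -2.2, 0.1]
width: 0.8
t 5.2 p [639.   35.7 118.8] f [ 3.43 -2.2   0.11] w 0.8 q [ 0.04  0.57  1.66  0.    0.91 -0.25]
toolx [ 0.  0. -1.] y [-0.279  0.96  -0.   ] z [0.96  0.279 0.   ]
door frame: f.xc -3.08 pos x,y(from hinge) -22.9 154.9
```

```bash
(python3 -m crank '[[[0,0.1,0],[0,0,0],0],[[0,0,0],[0,0,0],0]]'
python3 -m crank '[[[0,0.1,0],[0,0,0],0],[[0,0,0],[0,0,0],0]]') | grep -v orient; python3 -c "
from h import *;st()"
```

```text
t: 5.45
ee_pos: [638.9, 36.1, 118.9]
ft_force: [4.0, -4.5, -0.8]
width: 0.4
t: 5.7
ee_pos: [638.9, 36.2, 118.9]
ft_force: [5.2, -9.0, -1.4]
width: 0.3
t 5.7 p [638.9  36.2 118.9] f [ 5.21 -8.97 -1.41] w 0.3 q [ 0.04  0.57  1.66 -0.    0.91 -0.24]
toolx [ 0.001 -0.002 -1.   ] y [-0.28   0.96  -0.002] z [0.96  0.28  0.001]
door frame: f.xc -10.08 pos x,y(from hinge) -22.4 154.9
```

The force has risen to about 10 N with no further travel, so the door is at its stop. Backing off.

```bash
python3 -m crank '[[[0,-5,0],[0,0,0],0],[[0,-6,0],[0,0,0],0],[[0,-6,0],[0,0,0],0],[[0,0,0],[0,0,0],0],[[0,0,0],[0,0,0],0]]'
python3 - <<'E'
from h import *
from workcell import get_image
st()
for n in ["scene","top"]:
    d=get_image(n);np.savez(n+"2.npz",**d)
    c=d["pixels"][150:300,220:420] if n=="scene" else d["pixels"][120:270,110:310]
    cv2.imwrite(f"pics/{n}2.png",cv2.resize(c[:,:,::-1],None,fx=4,fy=4,interpolation=0))
E
```

```text
t: 6.32
ee_pos: [684.6, -125.0, 118.1]
orientation: [-0.221, 1.561, 0.223]
ft_force: [-0.1, 0.0, 0.8]
width: 0.5
t 6.33 p [ 684.6 -125.   118.1] f [-0.13  0.03  0.76] w 0.5 q [-0.2   0.64  1.52  0.    0.98 -0.48]
toolx [-0.002  0.001 -1.   ] y [-0.279  0.96   0.002] z [ 0.96   0.279 -0.002]
door frame: f.xc 0.07 pos x,y(from hinge) -190.0 153.4
```

View pics/scene2.png

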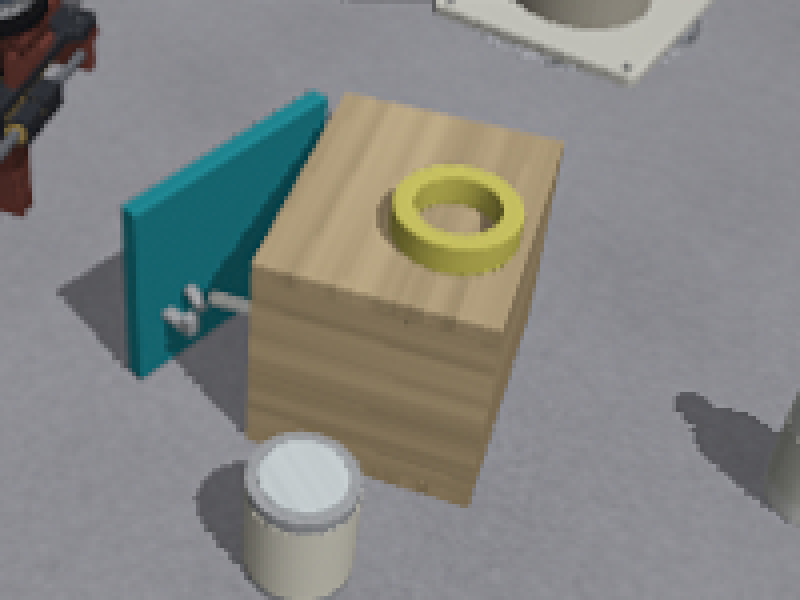

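View pics/top2.png

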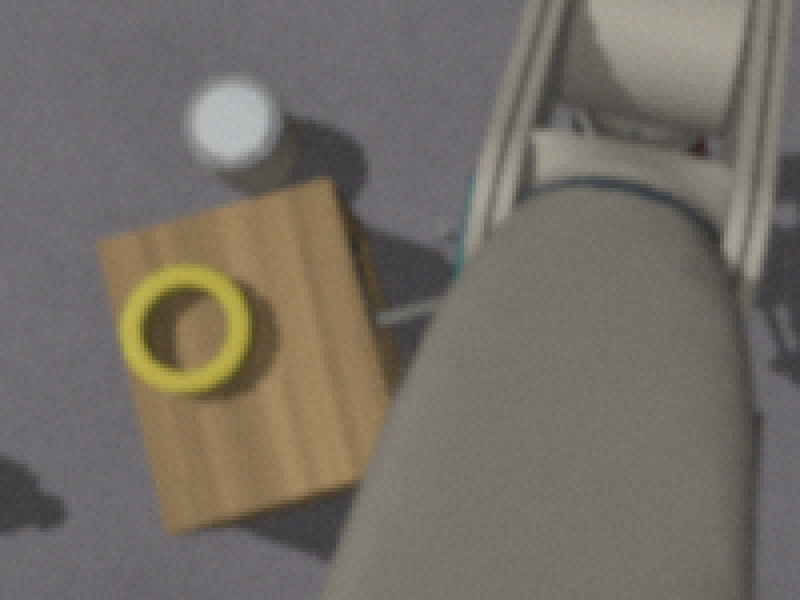

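The scene view shows the door sprung ajar. Its free edge top is at about (130,208) in the crop, and the white plunger is low behind it. The gripper is well clear. Now for the angle and the insertion target.

```bash
python3 - <<'E'
from h import *
s=dict(np.load("scene2.npz"))
for uv in [(125,208),(137,212)]:
    q=onz(s,(220+uv[0]/4,150+uv[1]/4),166);x=(q-H)@xc;y=-(q-H)@yc
    print(q.round(1),"x,y",x.round(1),y.round(1),"ang",np.arctan2(-x,y).round(3),np.hypot(x,y).round(1))
st(H-168*yc-28*xc+[0,0,118])
E
```

```text
[677.4 -17.9 166. ] x,y -85.2 176.6 ang 0.449 196.1
[675.6  -9.  166. ] x,y -76.1 177.4 ang 0.405 193.0
t 6.42 p [ 685.  -124.   118.4] f [-0.05 -0.16 -1.03] w 0.6 q [-0.2   0.64  1.52  0.    0.98 -0.48]
toolx [-0.002  0.001 -1.   ] y [-0.281  0.96   0.001] z [ 0.96   0.281 -0.001]
door frame: f.xc -0.13 pos x,y(from hinge) -189.1 154.0
to target, tool cm [ 0.05 16.12  1.38]
```

```bash
python3 -m crank '[[[-5,0,0],[0,0,0],0],[[-5,0,0],[0,0,0],0],[[0,5.4,0.5],[0,0,0],0],[[0,5.4,0.5],[0,0,0],0],[[0,5.3,0.4],[0,0,0],0]]'
python3 -m crank '[[[0,0,0],[0,0,0],0],[[0,0,0],[0,0,0],0]]'
python3 - <<'E'
from h import *
from workcell import get_image
st(H-168*yc-28*xc+[0,0,115])
d=get_image("scene");cv2.imwrite("pics/s3.png",cv2.resize(d["pixels"][100:250,200:400,::-1],None,fx=4,fy=4,interpolation=0))
E
```

```text
t: 7.05
ee_pos: [652.9, 36.0, 218.9]
orientation: [-0.223, 1.559, 0.224]
ft_force: [1.1, -0.2, -0.3]
width: 0.9
t: 7.3
ee_pos: [653.9, 33.7, 218.8]
orientation: [-0.224, 1.559, 0.224]
ft_force: [-0.1, 0.0, -0.5]
width: 0.5
t 7.3 p [653.9  33.7 218.8] f [-0.09  0.01 -0.46] w 0.5 q [ 0.03  0.47  1.56 -0.    1.11 -0.25]
toolx [-0. -0. -1.] y [-0.281  0.96  -0.   ] z [ 0.96   0.281 -0.   ]
door frame: f.xc 0.04 pos x,y(from hinge) -29.1 168.7
to target, tool cm [10.38  0.11 -0.06]
```

View pics/s3.png

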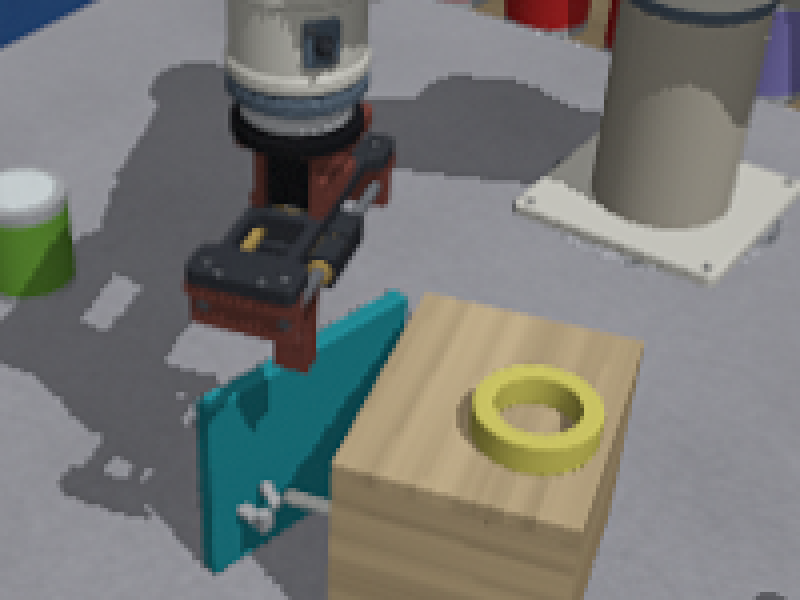

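The fingertips are above the gap, at about (295,365) in the crop, and door and cupboard lie clear to either side. Descending.

```bash
python3 -m crank '[[[4,0,0],[0,0,0],0],[[0,0,0],[0,0,0],0]]'
python3 -m crank '[[[3,0,0],[0,0,0],0],[[3,0,0],[0,0,0],0],[[0,0,0],[0,0,0],0]]'
python3 - <<'E'
from h import *
from workcell import get_image
st()
d=get_image("scene");cv2.imwrite("pics/s4.png",cv2.resize(d["pixels"][100:250,200:400,::-1],None,fx=4,fy=4,interpolation=0))
p,T=st()
# finger centre path: 10+14 perpendicular clearance-> centre ~ 14 inside of inner face, radius 168
for a in [.3,.45,.7,.9,1.1,1.3,1.5]:
    u=-yc*np.cos(a)-xc*np.sin(a); n=xc*np.cos(a)-yc*np.sin(a)
    c=H+165*u+15*n; print(a,c[:2].round(0),"tool y,z cm rel now",(T.T@(c-p)/10)[1:].round(2))
E
```

```text
t: 7.6
ee_pos: [652.2, 31.5, 175.9]
orientation: [-0.221, 1.566, 0.222]
ft_force: [0.9, -0.3, -0.2]
width: 0.4
t: 7.98
ee_pos: [653.2, 31.9, 117.6]
orientation: [-0.221, 1.563, 0.222]
ft_force: [-1.0, -0.2, 0.6]
width: 0.3
t 7.97 p [653.2  31.9 117.6] f [-1.   -0.19  0.61] w 0.3 q [ 0.03  0.59  1.62  0.    0.93 -0.25]
toolx [-0.004 -0.    -1.   ] y [-0.278  0.96   0.001] z [ 0.96   0.278 -0.003]
door frame: f.xc 0.1 pos x,y(from hinge) -30.6 167.5
t 8.03 p [654.3  32.1 119.1] f [-0.53  0.35  0.21] w 0.5 q [ 0.03  0.59  1.62  0.    0.93 -0.25]
toolx [-0.001 -0.    -1.   ] y [-0.279  0.96   0.   ] z [ 0.96   0.279 -0.001]
door frame: f.xc 0.49 pos x,y(from hinge) -30.7 168.6
0.3 [649.  27.] tool y,z cm rel now [-0.38 -0.65]
0.45 [649.   2.] tool y,z cm rel now [-2.76 -1.33]
0.7 [641. -39.] tool y,z cm rel now [-6.42 -3.25]
0.9 [627. -69.] tool y,z cm rel now [-8.94 -5.39]
1.1 [608. -96.] tool y,z cm rel now [-10.98  -8.  ]
1.3 [ 584. -118.] tool y,z cm rel now [-12.47 -10.95]
1.5 [ 556. -135.] tool y,z cm rel now [-13.33 -14.15]
```

View pics/s4.png

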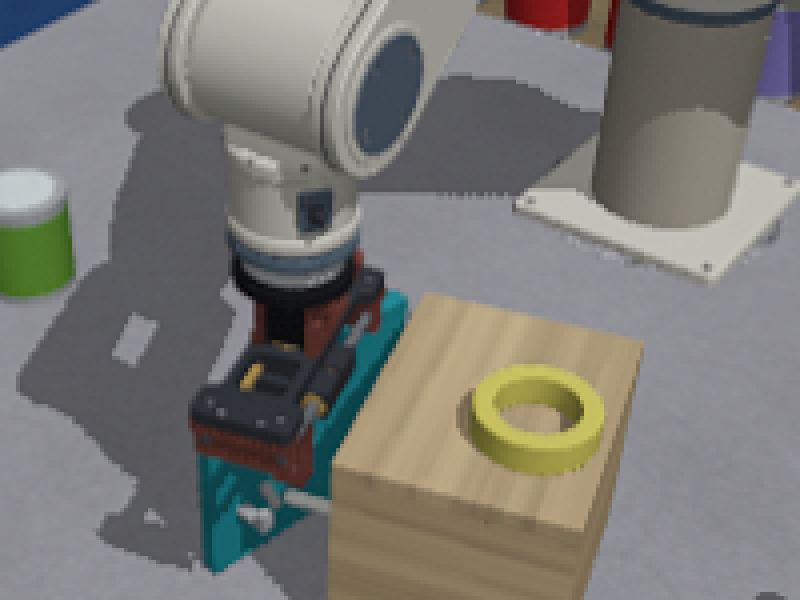

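The fingertips are behind the door at 118 mm with no contact force. Now a gentle sweep along the arc.

```bash
python3 -m crank '[[[0,-1.4,-0.7],[0,0,0],0],[[0,-1.3,-0.6],[0,0,0],0],[[0,-0.9,-0.4],[0,0,0],0],[[0,-0.9,-0.5],[0,0,0],0],[[0,-0.9,-0.5],[0,0,0],0]]'
python3 -m crank '[[[0,-0.9,-0.5],[0,0,0],0],[[0,-0.9,-0.6],[0,0,0],0],[[0,-0.9,-0.7],[0,0,0],0],[[0,-0.8,-0.8],[0,0,0],0],[[0,-0.8,-0.8],[0,0,0],0]]'
python3 -c "
from h import *;st()"
```

```text
t: 8.65
ee_pos: [643.2, -27.3, 118.8]
orientation: [-0.222, 1.559, 0.222]
ft_force: [0.2, 0.8, 0.1]
width: 0.5
t: 9.28
ee_pos: [622.3, -78.1, 118.7]
orientation: [-0.222, 1.559, 0.222]
ft_force: [0.4, 0.9, -1.0]
width: 0.3
t 9.28 p [622.3 -78.1 118.7] f [ 0.39  0.9  -0.99] w 0.3 q [-0.14  0.55  1.69 -0.    0.9  -0.43]
toolx [-0. -0. -1.] y [-0.279  0.96   0.   ] z [ 0.96   0.279 -0.   ]
door frame: f.xc 0.75 pos x,y(from hinge) -127.4 106.8
```

```bash
python3 -m crank '[[[0,-0.7,-0.8],[0,0,0],0],[[0,-0.7,-0.9],[0,0,0],0],[[0,-0.6,-0.9],[0,0,0],0],[[0,-0.6,-1],[0,0,0],0],[[0,-0.5,-1],[0,0,0],0]]'
python3 -m crank '[[[0,-0.4,-1],[0,0,0],0],[[0,-0.3,-1],[0,0,0],0],[[0,-0.3,-1],[0,0,0],0],[[0,-0.2,-0.8],[0,0,0],0],[[0,0,0],[0,0,0],0]]'
python3 - <<'E'
from h import *
from workcell import get_image
p,T=st()
a=1.5;u=-yc*np.cos(a)-xc*np.sin(a); n=xc*np.cos(a)-yc*np.sin(a)
print((T.T@(H+165*u+15*n-p)/10)[1:].round(2))
d=get_image("scene");cv2.imwrite("pics/s5.png",cv2.resize(d["pixels"][100:250,200:400,::-1],None,fx=4,fy=4,interpolation=0))
E
```

```text
t: 9.9
ee_pos: [586.7, -120.6, 118.7]
orientation: [-0.222, 1.559, 0.222]
ft_force: [0.8, 0.8, -0.3]
width: 0.3
t: 10.52
ee_pos: [553.5, -142.5, 118.7]
orientation: [-0.222, 1.56, 0.222]
ft_force: [-0.3, -0.6, -0.5]
width: 0.5
t 10.53 p [ 553.5 -142.5  118.7] f [-0.34 -0.63 -0.49] w 0.5 q [-0.27  0.49  1.82 -0.    0.84 -0.56]
toolx [-0. -0. -1.] y [-0.279  0.96   0.   ] z [ 0.96   0.279 -0.   ]
door frame: f.xc -0.51 pos x,y(from hinge) -169.8 22.7
[0.63 0.4 ]
```

View pics/s5.png

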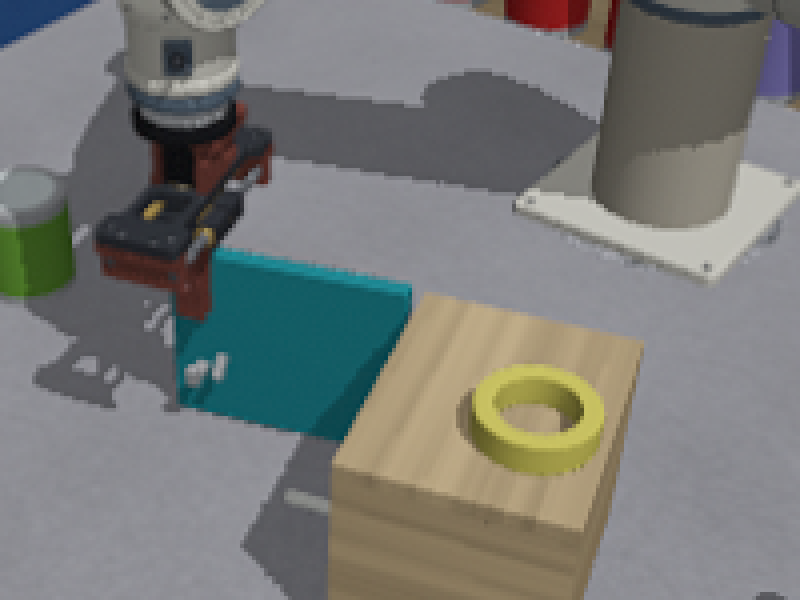

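The door stands roughly square to the cupboard, with its free edge near (178,330) in the crop and the fingers on its inner face. I'll ease the fingers away from the face, lift, and check.

```bash
python3 -m crank '[[[0,0,1],[0,0,0],0],[[0,0,3],[0,0,0],0],[[0,0,0],[0,0,0],0],[[-5,0,0],[0,0,0],0],[[-5,0,0],[0,0,0],0]]'
python3 -m crank '[[[-4,0,0],[0,0,0],0],[[0,0,6],[0,0,0],0],[[0,0,6],[0,0,0],0],[[0,0,0],[0,0,0],0],[[0,0,0],[0,0,0],0]]'
python3 - <<'E'
from h import *
from workcell import get_image
st()
for n in ["scene","top"]:
    d=get_image(n);np.savez(n+"6.npz",**d);cv2.imwrite(f"pics/{n}6.png",d["pixels"][:,:,::-1])
E
```

```text
t: 11.2
ee_pos: [591.5, -130.7, 218.9]
orientation: [-0.222, 1.562, 0.223]
ft_force: [0.0, -0.6, -0.4]
width: 0.1
t: 11.82
ee_pos: [706.7, -97.4, 257.7]
orientation: [-0.222, 1.562, 0.223]
ft_force: [0.2, -0.2, 0.2]
width: 0.4
t 11.82 p [706.7 -97.4 257.7] f [ 0.19 -0.21  0.2 ] w 0.4 q [-0.15  0.52  1.38 -0.    1.24 -0.44]
toolx [-0.002  0.    -1.   ] y [-0.28   0.96   0.001] z [ 0.96   0.28  -0.002]
door frame: f.xc -0.26 pos x,y(from hinge) -169.7 182.4
```

View pics/scene6.png

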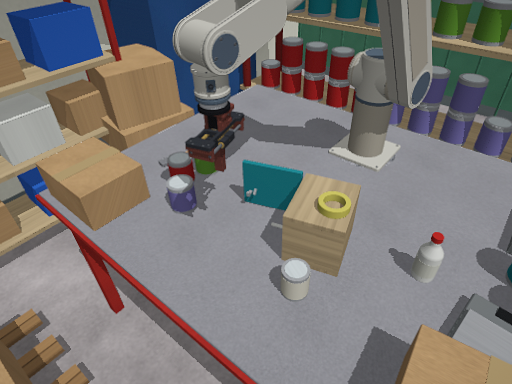

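View pics/top6.png

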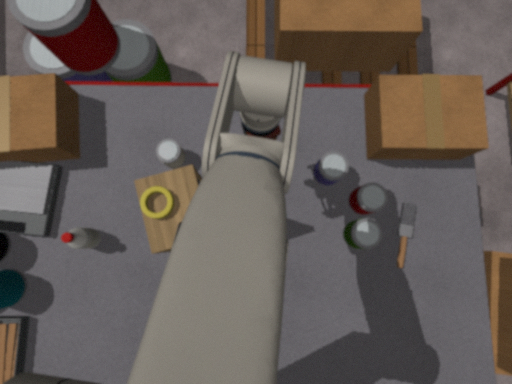

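The fingers are clear at z≈258, and the scene view shows the door open with its free top corner near (244,162). Next I'll compute the angle over two frames to confirm the door is at rest, and check whether the bystanders moved.

```bash
python3 -m crank '[[[0,0,0],[0,0,0],0],[[0,0,0],[0,0,0],0],[[0,0,0],[0,0,0],0],[[0,0,0],[0,0,0],0]]'; python3 - <<'E'
from h import *
from workcell import get_image
a=dict(np.load("scene0.npz"));b=dict(np.load("scene6.npz"));c=get_image("scene");t0=dict(np.load("top0.npz"));t6=dict(np.load("top6.npz"))
for d in (b,c):
    m=teal(d);m[:140]=0;m[230:]=0;m[:,:225]=0;m[:,320:]=0
    q=[]
    for u in range(252,292,4):
        v=np.nonzero(m[:,u])[0].min();q.append(onz(d,(u,v),166))
    q=np.array(q);e=np.polyfit(q[:,0],q[:,1],1)
    v=q[0]-q[-1];print("angle",np.arctan2(-v@xc,-v@yc).round(3), np.ptp([0]))
print("door motion px diff",np.abs(b["pixels"][150:220,230:310].astype(int)-c["pixels"][150:220,230:310]).mean())
for n,(A,B,box) in dict(cream=(a,c,(255,305,275,315)),thinner=(a,c,(230,285,410,445)),tape=(a,c,(188,222,315,355)),violet=(a,c,(170,215,165,200)),redT=(t0,t6,(180,218,345,392)),greenT=(t0,t6,(215,252,340,388)),brushT=(t0,t6,(200,270,395,420))).items():
    y0,y1,x0,x1=box
    g=lambda I:cv2.cvtColor(I["pixels"],cv2.COLOR_RGB2GRAY)[y0:y1,x0:x1].astype(np.float32)
    print(n,"shift px",np.round(cv2.phaseCorrelate(g(A),g(B))[0],2))
E
```

```text
t: 12.42
ee_pos: [707.7, -97.6, 258.8]
orientation: [-0.222, 1.559, 0.222]
ft_force: [0.2, 0.6, -0.6]
width: 0.4
angle 1.524 0
angle 1.524 0
door motion px diff 0.4814880952380952
cream shift px [-0.17 -0.06]
thinner shift px [-0.01 -0.02]
tape shift px [0.02 0.04]
violet shift px [0.55 0.46]
redT shift px [-0.26  0.03]
greenT shift px [ 0.09 -0.46]
brushT shift px [0.15 0.13]
```

The door is at rest at about 1.52 rad, nothing has moved, and the arm is clear. Handing in.

```bash
python3 -c "
from workcell import *;print(close_job())"
```

```text
the job is handed in; nothing more can be done
None
```

The cupboard door is open at about 1.52 rad (87°) and at rest, and the job was handed in at about 12.5 s.

- **Press:** I pushed the door in with the sides of the closed fingertips until it reached its stop. The wrist sensor read about 10 N at the last step, above the 3–5 N needed but well under 38 N. After I backed off, the camera showed the door sprung to about 0.45 rad, with no force on the tool.
- **Swing:** I lowered the closed fingers behind the free edge, with the tips at about 118 mm. I then swept the door open along its arc with the outside of the fingers; the sensor read about 1 N whenever I checked. Finally I eased off and lifted clear.
- **Last checks:** Two pictures half a second apart gave the same door angle. The tins, tape, brush and bottle shifted by no more than about 0.7 px (2–3 mm). The violet tin shows the largest shift; I put it down to the arm's changed shadow but did not check further. The final force reading was only noise, under 1 N.
- **Disagreement:** The two cameras disagreed by about 3–4 mm on the cupboard's position. I covered that by creeping into contact in 1–2 mm steps.

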